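# Hardness reading on a rubber heel

### The arm

A 7-joint arm with a two-finger parallel gripper is mounted at the origin on the work surface. World frame = base frame: x ahead of the robot, y to its left, z up, the work surface at z = 0. Lengths are in m, angles in rad, forces in N, time in s.
With the tool pointing down it reaches from about 0.4 to 0.85 m from the base axis. Payload 10.4 kg.
Tool frame: the origin (TCP) lies between the finger pads; the fingertips stand 17 mm ahead of it and the grasp point (between the pads) lies 2 mm behind it; z points along the fingers, y is the direction in which the jaws open and shut (so a half turn about z gives the same grasp; the last joint's range is limited). The gripper opens to 85 mm and grips with 20 to 120 N. Pads are 22 mm wide; open, the fingers measure 114 mm over their backs; the gripper's body (76 mm by 85 mm) begins 54 mm behind the grasp point. The pads swing forward as they close: fully open they stand 13 mm farther back than shut.
Start: joints at [1.194, 0.332, -0.065, 1.46, 0.022, 1.35, -0.088], TCP at [0.217, -0.586, 0.248] pointing down, gripper open.
Joint ranges: [-2.6, 2.6], [-0.5, 2.12], [-1.47, 1.34], [0.16, 2.42], [-1.27, 4.41], [0.06, 2.06], [-2.6, 2.6]. Speed limits (rad/s): [2.22, 2.22, 2.79, 2.79, 3.14, 3.14, 3.14].

### API

Orientations are given as a unit quaternion [x, y, z, w].
In Python, from workcell import manip gives the robot as it stands.
- The arm moves only by the tool jog_arm, never from a script. Its argument "steps" is one flat list of numbers, 5 for each row, row after row: the finger opening in m, from 0 to 0.0854, then the shift along the tool's x, y, z in m, then the turn about the tool's z in rad. In form: [gripper, x, y, z, twist, gripper, x, y, z, twist, ...]. A call has exactly 10 rows; each row is the pose to reach, as a shift and turn from the pose commanded when the call began, along the tool's axes at that moment; what a row does not reach only later rows make up. A row lasts 1/10 s, in which the tool goes at most 50 mm and 8.59 degrees, less where a joint would pass 70% of its speed; a pose out of reach is approached as far as the arm can. A call with a gripper value outside its range is refused whole. The fingers move at their own pace and stop on an object; "grip_force" is the grip in N (left out, the last holds). Time passes only in rows, so rows that repeat a pose let the fingers close, or fill a call up. It gives the time, the measured TCP pose, the force and the opening at its end, in the units of the state.
- manip.get_obs(): the state, without advancing time (a new reading comes with each control period).
- manip.camera(name): name is "side" or "top"; returns (picture, depth): 480x640x3 uint8, red, green, blue; 480x640 float32, m along the optical axis (not along the pixel's ray), 0 where there is no reading.
- manip.calibration(name): a dict with "mtx" (3x3 intrinsics, pixels), "world_to_cam" (4x4, takes a point from world to camera coordinates). Camera axes: x right, y down, z forward; pixel columns grow to the right and rows downward; lengths in m; the calibration is good to about 2 mm. A picture is of the moment at which its call begins. calibration takes no time and is no camera call.
- manip.hand_in(): hands the job in, once; it reports no verdict.
The state is a dict: "clock": time; "joint_pos": joint angles; "joint_velocities": joint speeds; "tau": joint torques, N m; "position": TCP position; "ee_rot": TCP orientation; "ft_force": force on the tool from outside, world axes, zero at the start; "torque": the same for the moment, N m; "grip_width": opening from 0.0 (shut) to 1.0 (fully open).
Only numpy, scipy, OpenCV 4.12 (cv2) and the standard library are available. Lean on these libraries where they do the work, as an engineer would, in place of code of your own. Each camera call takes 0.05 s, during which the arm holds its last target.

### The job

Take a hardness reading on the rubber heel marked with a ring: move it from the wooden board to the middle of the steel base plate, flat with the ring upward, and let go of it. Then take the dial gauge out of its stand by its black handle, stand it upright with its foot in the centre of the ring, and press gently straight down until the spring-loaded handle has sunk about half its travel. Hold it steady like that for three seconds and finish while still holding it there, and leave the other two heels and the calliper where they are.

Things in the scene. Friction and masses are not known exactly. Their poses are not given: they have to be found in the camera images.
- heel: the heel to test, marked with a white ring on top: black rubber block 63 long (x) x 60 wide (y) x 22 mm thick, about 85 g; straight front edge at -x, half-round back at +x, sides across y parallel over the front 33 mm. One of three like heels lying flat on the board in any order. Origin: centre of the underside, z up, 10 mm above the bench at the start
- ring_centre (a point): centre of the painted ring (32 mm outside, 27 mm inside diameter) on the heel's top face, 22 mm above the heel's origin
- plate: square ground steel base plate fixed on the bench, 130 x 130 x 20 mm thick; origin at the centre of its underside (bench level), so its top is 20 mm above the origin; x and y along its sides
- stand: gauge stand fixed on the bench: grey block 85 x 85 x 30 mm high with a 24 mm upright hole through its middle, in which the gauge hangs by its collar (34 mm diameter, underside 24 mm above the foot); lift the gauge 28 mm to free it. Origin: centre of the underside. Stand and plate may be on either side
- gauge: dial gauge, upright in the stand, 152 mm tall, 0.33 kg. This body is its handle: black upright round grip, 31 mm diameter, 100 to 150 mm above the origin. Below it on the same axis: stem, round dial case (58 mm diameter, 22 mm thick, 29 to 87 mm above the origin, dial at +x), collar, neck, foot. Origin: on the axis, level with the foot's face while the handle is not pressed; z up
- foot (a point): centre of the gauge's flat round foot face, 18 mm diameter, at its lower end; 6 mm above the bench while in the stand. A blunt spring pin, 3 mm thick, stands 1.8 mm out of it and goes in under about 2 N, which turns the needle
- gauge_spring (a joint): how far the handle has sunk over the stem towards the dial case, in m: 0 = not pressed, 0.006 = half travel (a dark groove on the stem shows it), 0.012 = stop. The spring gives from about 7 N on and takes 0.4 N more per mm; with the dial part's weight the foot pushes on the heel with about 9 to 14 N
- board: pale wooden carrying board fixed on the bench, 90 mm (x) x 360 mm (y) x 10 mm thick, origin at the centre of its underside; the three heels lie on it in a row along its y, 120 mm apart
- heel_crossed: bystander: heel of the same shape and size with a painted cross on top; leave it on the board
- heel_plain: bystander: heel of the same shape and size without any mark; leave it on the board
- calliper: bystander: steel vernier calliper, 190 x 56 x 10 mm, lying on the bench between the plate and the stand, origin under the middle of its bar; leave it
Not all that is in view belongs to the job. Of the things that look like the gauge, the largest one is meant.

How it is judged:
By the outcome, as a careful person would: the job done as asked, in the order asked, and still so for the second after the job is handed in, while the arm keeps its last pose, push and grip.
It also fails if it takes over 67 s, if anything falls off the work surface, if the arm or the gripper's body presses on something with over 40 N, if the wrist force passes 120 N, or if a joint passes its speed limit or range.

## Working session

There is one attempt and no reset: what is moved stays moved. The work goes in short steps, Python scripts to look and compute and a tool call to move; the robot and the scene stay as the last step left them, time stands still between calls to the robot, and variables do not carry over. Pictures are saved under pics/ and viewed, and the job is handed in when it is done.

Besides the shell and the picture viewer there is one more tool, called after "Request:" by a JSON object that holds its "fn" and its "kwargs". jog_arm: Moves the arm, as the interface text tells. Its arguments: {"type":"object","properties":{"steps":{"type":"array"},"grip_force":{"type":"number"}},"required":["steps"]}

```bash
mkdir -p pics; ls
python3 - <<'E'
from workcell import manip
import cv2,numpy as np
o=manip.get_obs()
for k,v in o.items(): print(k,np.round(v,4))
for n in("top","side"):
    p,d=manip.camera(n); cv2.imwrite(f"pics/{n}0.png",p[:,:,::-1]); np.savez(f"pics/{n}0.npz",p=p,d=d)
    c=manip.calibration(n); print(n,np.round(c["mtx"],2).tolist(),np.round(c["world_to_cam"],4).tolist())
E
```

```text
pics
clock 0.0
joint_pos [ 1.1943  0.3329 -0.0647  1.461   0.0216  1.3499 -0.0885]
joint_velocities [-0.0009  0.0005 -0.0017 -0.0008 -0.0004  0.0001  0.0004]
tau [-3.00000e-04 -6.25450e+01  4.88000e-02 -3.91614e+01  1.61000e-02
  9.70000e-03  0.00000e+00]
position [ 0.2164 -0.5859  0.2475]
ee_rot [ 9.844e-01  1.760e-01 -2.000e-04 -7.000e-04]
ft_force [ 0.3676  1.0039 -0.2533]
torque [-0.008   0.0649  0.0141]
grip_width 0.9961
top [[478.57, 0.0, 319.84], [0.0, 478.57, 237.78], [0.0, 0.0, 1.0]] [[0.016, -0.9997, 0.0197, -0.1051], [-0.9912, -0.0184, -0.1311, 0.5344], [0.1314, -0.0174, -0.9912, 0.8509], [0.0, 0.0, 0.0, 1.0]]
side [[597.39, 0.0, 318.38], [0.0, 597.39, 232.46], [0.0, 0.0, 1.0]] [[0.9841, -0.1767, -0.0161, -0.5236], [-0.1456, -0.7525, -0.6423, 0.0255], [0.1014, 0.6345, -0.7663, 0.999], [0.0, 0.0, 0.0, 1.0]]
```

View pics/top0.png

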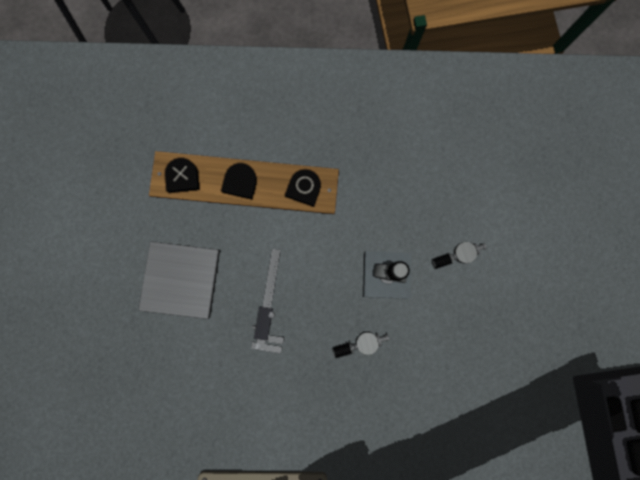

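View pics/side0.png

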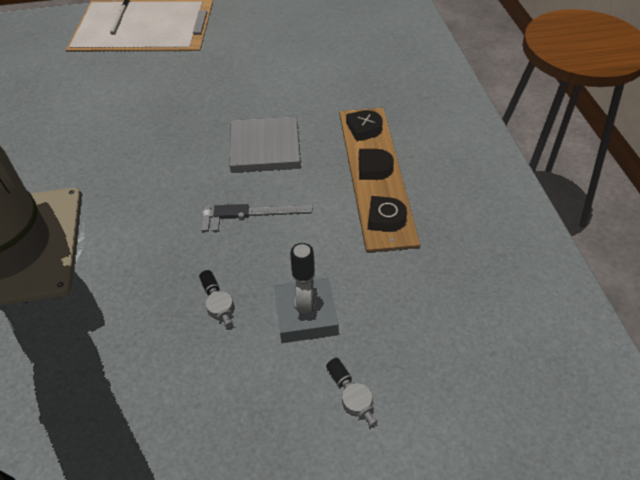

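The ringed heel is at (305,185) top / (388,212) side. The plate is at (180,280) and the stand with the gauge at (387,272). Two smaller decoy gauges lie on the bench at (455,255) and (360,345).

```bash
cat > h.py <<'E'
import numpy as np,cv2
from workcell import manip
def ray(n,uv,z):
    c=manip.calibration(n);K=c["mtx"];T=np.array(c["world_to_cam"]);R=T[:3,:3];t=T[:3,3]
    uv=np.atleast_2d(np.asarray(uv,float));d=np.c_[uv,np.ones(len(uv))]@np.linalg.inv(K).T@R
    o=-R.T@t; s=(z-o[2])/d[:,2]; return (o+d*s[:,None])
def proj(n,X):
    c=manip.calibration(n);T=np.array(c["world_to_cam"]);p=np.atleast_2d(X)@T[:3,:3].T+T[:3,3];p=p@np.array(c["mtx"]).T;return p[:,:2]/p[:,2:]
def cloud(n,d):
    c=manip.calibration(n);K=np.array(c["mtx"]);T=np.array(c["world_to_cam"]);v,u=np.mgrid[:480,:640]
    P=np.stack([(u-K[0,2])/K[0,0]*d,(v-K[1,2])/K[1,1]*d,d],-1);return (P-T[:3,3])@T[:3,:3]
def lab(z):return z
E
python3 - <<'E'
from h import *
for n,box in(("top",(280,160,330,212)),("side",(362,188,414,236))):
    f=np.load(f"pics/{n}0.npz");p=f["p"];g=cv2.cvtColor(p,cv2.COLOR_RGB2GRAY);x0,y0,x1,y1=box
    hsv=cv2.cvtColor(p,cv2.COLOR_RGB2HSV)
    s=g[y0:y1,x0:x1]; dark=((s<60)).astype(np.uint8)
    k,l,st,ce=cv2.connectedComponentsWithStats(dark); 
    cs,_=cv2.findContours(dark,cv2.RETR_EXTERNAL,cv2.CHAIN_APPROX_NONE); c=max(cs,key=cv2.contourArea)
    m=np.zeros_like(dark);cv2.drawContours(m,[c],-1,1,-1)
    # ring : bright, low sat, inside
    hs=hsv[y0:y1,x0:x1]; ring=(m>0)&(s>90)
    v,u=np.nonzero(ring); e=cv2.fitEllipse(np.c_[u,v].astype(np.float32)); 
    print(n,"ring ellipse",e,"n",len(u)); uv=[[e[0][0]+x0,e[0][1]+y0]]
    print(" centre z.032",ray(n,uv,.032).round(4))
    P=cloud(n,f["d"])
    print(" depth z around",P[y0:y1,x0:x1][ring].mean(0).round(4))
    W=ray(n,c[:,0,:]+[x0,y0],.032)[:,:2]
    r=cv2.minAreaRect((W*1000).astype(np.float32));print(" rect",r)
    # plate by depth
    Z=P[...,2]
    for nm,lo,hi,bx in(("plate",.014,.026,(130,235,225,325) if n=="top" else (222,110,305,175)),("stand",.024,.036,(355,245,415,305) if n=="top" else (265,270,345,345)),("board",.005,.016,(140,145,345,220) if n=="top" else (330,100,425,255))):
        a,b,cx,dd=bx; q=P[b:dd,a:cx].reshape(-1,3);q=q[(q[:,2]>lo)&(q[:,2]<hi)]
        r=cv2.minAreaRect((q[:,:2]*1000).astype(np.float32)); print(" ",nm,r,"zmed",np.median(q[:,2]).round(4))
    a,b,cx,dd=(360,250,425,300) if n=="top" else (280,230,330,330)
    q=P[b:dd,a:cx].reshape(-1,3)
    for lo,hi in((.15,.165),(.11,.15),(.04,.09)):
        w=q[(q[:,2]>lo)&(q[:,2]<hi)]; 
        if len(w):print("  gauge",lo,len(w),w.mean(0).round(4),w.min(0).round(4),w.max(0).round(4))
    big=cv2.resize(p[b-20:dd+20,a-20:cx+20],None,fx=6,fy=6,interpolation=cv2.INTER_CUBIC)[:600,:800];cv2.imwrite(f"pics/{n}g.png",big[:,:,::-1])
    cv2.imwrite(f"pics/{n}h.png",cv2.resize(p[y0-15:y1+15,x0-15:x1+15],None,fx=6,fy=6,interpolation=cv2.INTER_NEAREST)[:,:,::-1])
E
```

```text
top ring ellipse ((24.505247116088867, 24.373462677001953), (14.88577938079834, 15.645605087280273), 40.11783981323242) n 14
 centre z.032 [[ 0.6379 -0.0653  0.032 ]]
 depth z around [ 0.6333 -0.0668  0.0322]
 rect ((635.56591796875, -65.05609893798828), (60.84353256225586, 65.49235534667969), 71.15560913085938)
  plate ((456.05633544921875, 166.0012664794922), (130.79318237304688, 130.13417053222656), 84.01072692871094) zmed 0.0199
  stand ((471.5350341796875, -221.5091094970703), (85.29276275634766, 85.22994232177734), 88.53299713134766) zmed 0.0302
  board ((641.1176147460938, 52.82402038574219), (364.7886962890625, 124.56593322753906), 89.72685241699219) zmed 0.0099
  gauge 0.15 293 [ 0.4711 -0.221   0.1568] [ 0.4565 -0.237   0.151 ] [ 0.4855 -0.2066  0.1627]
  gauge 0.11 78 [ 0.4672 -0.2101  0.1322] [ 0.4557 -0.2248  0.1105] [ 0.4862 -0.2056  0.1489]
  gauge 0.04 202 [ 0.4718 -0.2071  0.0775] [ 0.4557 -0.2488  0.0406] [ 0.4882 -0.1919  0.0899]
side ring ellipse ((25.670080184936523, 21.34858512878418), (13.144044876098633, 17.982534408569336), 93.94918060302734) n 87
 centre z.032 [[ 0.6383 -0.0656  0.032 ]]
 depth z around [ 0.6356 -0.0728  0.0394]
 rect ((635.8173828125, -75.12796020507812), (76.3843765258789, 61.7746467590332), 71.19837951660156)
  plate ((456.46343994140625, 164.11514282226562), (137.8032989501953, 129.8775177001953), 84.06180572509766) zmed 0.018
  stand ((472.3114013671875, -222.06640625), (89.14449310302734, 84.9875259399414), 88.7305908203125) zmed 0.0287
  board ((647.3079833984375, 51.26622009277344), (363.4497985839844, 90.82088470458984), 85.57255554199219) zmed 0.0085
  gauge 0.15 366 [ 0.4718 -0.2244  0.155 ] [ 0.4569 -0.2391  0.15  ] [ 0.4871 -0.2068  0.159 ]
  gauge 0.11 404 [ 0.471  -0.2338  0.1305] [ 0.4565 -0.2392  0.11  ] [ 0.4878 -0.2211  0.1499]
  gauge 0.04 480 [ 0.4704 -0.2416  0.0751] [ 0.4566 -0.2529  0.0422] [ 0.4892 -0.1993  0.0899]
```

```bash
cat >> h.py <<'E'
def plan(x,y,z,yaw=None):
    from scipy.spatial.transform import Rotation as Ro
    o=manip.get_obs();R=Ro.from_quat(o["ee_rot"]).as_matrix();p=np.array(o["position"])
    cy=np.degrees(np.arctan2(R[1,0],R[0,0]))
    t=0 if yaw is None else np.radians((cy-yaw+180)%360-180)
    print("t",round(o["clock"],2),"pos",p.round(4),"yaw",cy.round(2),"tilt",np.degrees(np.arccos(-R[2,2])).round(2),"F",np.round(o["ft_force"],1),"grip",round(o["grip_width"],3),"j7",round(o["joint_pos"][6],2))
    print(" move tool xyz",(R.T@(np.array([x,y,z])-p)).round(4),"twist",round(t,3))
E
python3 - <<'E'
from h import *
f=np.load("pics/top0.npz");P=cloud("top",f["d"]);q=P[160:212,280:330].reshape(-1,3);q=q[(q[:,2]>.027)&(q[:,2]<.04)]
print(cv2.minAreaRect((q[:,:2]*1000).astype(np.float32)),len(q))
f=np.load("pics/top0.npz");g=cv2.cvtColor(f["p"],cv2.COLOR_RGB2GRAY)
plan(.6257,-.0613,.22,-19)
E
```

```text
((638.0552368164062, -64.39984893798828), (60.01736068725586, 63.348175048828125), 71.64093780517578) 928
t 0.1 pos [ 0.2164 -0.586   0.2476] yaw 20.27 tilt 0.07 F [-0.6 -0.7  0.3] grip 0.999 j7 -0.09
 move tool xyz [ 0.5657 -0.3504  0.028 ] twist 0.685
```

View pics/toph.png

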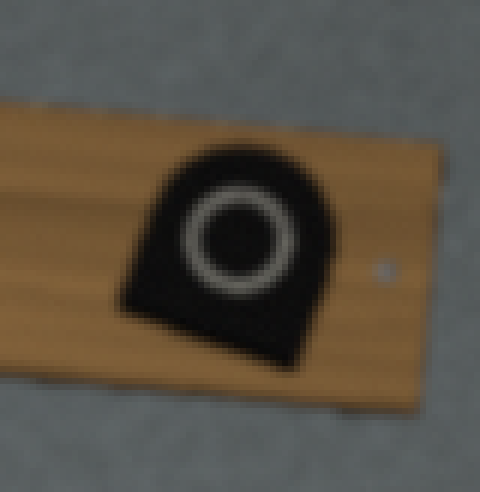

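The ringed heel's front edge slopes down to the right. Its footprint fits 60 x 63 mm with a yaw of about -18.5°, so I'm moving to it now.

Request:
{"fn": "jog_arm", "kwargs": {"steps": [0.085, 0.03, -0.02, 0, 0.05, 0.085, 0.07, -0.045, 0, 0.12, 0.085, 0.11, -0.07, 0, 0.19, 0.085, 0.15, -0.095, 0, 0.26, 0.085, 0.19, -0.12, 0, 0.33, 0.085, 0.23, -0.145, 0, 0.4, 0.085, 0.27, -0.17, 0, 0.47, 0.085, 0.31, -0.195, 0, 0.54, 0.085, 0.35, -0.22, 0, 0.61, 0.085, 0.39, -0.245, 0, 0.685], "grip_force": 40}}

```text
clock: 1.1
position: [0.4982, -0.2197, 0.2482]
ee_rot: [0.986, -0.166, -0.0, 0.0]
ft_force: [0.9, -0.4, 0.3]
grip_width: 0.994
```

Run:
```python
from h import *
plan(.6257,-.0607,.12,-18.6)
```

```text
t 1.1 pos [ 0.4982 -0.2197  0.2482] yaw -19.15 tilt 0.01 F [ 0.9 -0.4  0.3] grip 0.994 j7 -1.62
 move tool xyz [ 0.0683 -0.192   0.1281] twist -0.01
```

Request:
{"fn": "jog_arm", "kwargs": {"steps": [0.085, 0.01, -0.028, 0, 0, 0.085, 0.02, -0.056, 0, 0, 0.085, 0.03, -0.084, 0.01, 0, 0.085, 0.04, -0.112, 0.03, 0, 0.085, 0.05, -0.14, 0.05, 0, 0.085, 0.058, -0.162, 0.075, 0, 0.085, 0.064, -0.178, 0.1, -0.01, 0.085, 0.067, -0.188, 0.12, -0.01, 0.085, 0.068, -0.192, 0.128, -0.01, 0.085, 0.068, -0.192, 0.128, -0.01]}}

```text
clock: 2.1
position: [0.6236, -0.0615, 0.1191]
ee_rot: [0.987, -0.16, -0.001, -0.0]
ft_force: [0.5, -0.3, 0.8]
grip_width: 0.995
```

Run:
```python
from h import *
plan(.6257,-.0607,.027,-18.6)
for n in("top","side"):
    p,d=manip.camera(n);cv2.imwrite(f"pics/{n}1.png",p[:,:,::-1])
```

```text
t 2.1 pos [ 0.6236 -0.0615  0.1191] yaw -18.36 tilt 0.14 F [ 0.5 -0.3  0.8] grip 0.995 j7 -2.01
 move tool xyz [ 0.002  -0.0015  0.0921] twist 0.004
```

View pics/side1.png

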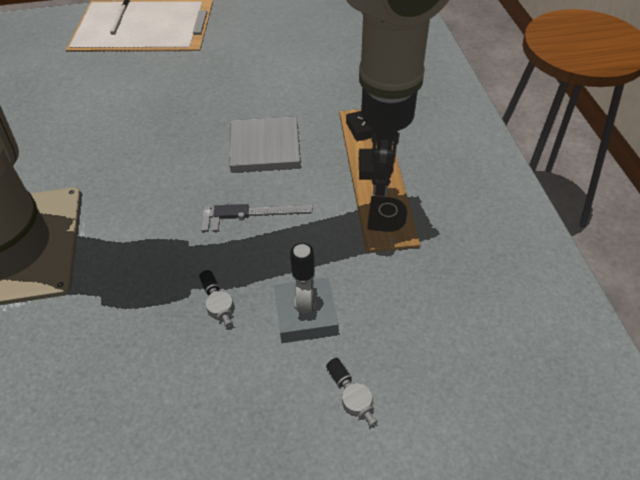

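The gripper is centred above the ringed heel at (388,210) in the side view. Descending.

Request:
{"fn": "jog_arm", "kwargs": {"steps": [0.085, 0.002, -0.0015, 0.015, 0, 0.085, 0.002, -0.0015, 0.035, 0, 0.085, 0.002, -0.0015, 0.055, 0, 0.085, 0.002, -0.0015, 0.07, 0, 0.085, 0.002, -0.0015, 0.08, 0, 0.085, 0.002, -0.0015, 0.087, 0, 0.085, 0.002, -0.0015, 0.092, 0, 0.085, 0.002, -0.0015, 0.092, 0, 0.085, 0.002, -0.0015, 0.092, 0, 0.085, 0.002, -0.0015, 0.092, 0]}}

```text
clock: 3.2
position: [0.6271, -0.0611, 0.029]
ee_rot: [0.987, -0.16, 0.001, -0.0]
ft_force: [1.1, -0.8, 0.0]
grip_width: 0.993
```

Request:
{"fn": "jog_arm", "kwargs": {"steps": [0.05, 0, 0, 0, 0, 0.05, 0, 0, 0, 0, 0.05, 0, 0, 0, 0, 0.05, 0, 0, 0, 0, 0.05, 0, 0, 0, 0, 0.05, 0, 0, 0, 0, 0.05, 0, 0, 0, 0, 0.05, 0, 0, 0, 0, 0.05, 0, 0, 0, 0, 0.05, 0, 0, 0, 0], "grip_force": 40}}

```text
clock: 4.2
position: [0.627, -0.0612, 0.0289]
ee_rot: [0.987, -0.16, 0.0, 0.0]
ft_force: [-1.5, -0.1, 5.4]
grip_width: 0.689
```

Run:
```python
from h import *
plan(.6257,-.0607,.027,-18.6)
for n in("top","side"):
    p,d=manip.camera(n);cv2.imwrite(f"pics/{n}2.png",cv2.resize(p[150:280,300:500],None,fx=4,fy=4)[:,:,::-1])
```

```text
t 4.2 pos [ 0.627  -0.0612  0.0289] yaw -18.4 tilt 0.05 F [-1.5 -0.1  5.4] grip 0.689 j7 -2.04
 move tool xyz [-0.0014 -0.      0.0019] twist 0.003
```

View pics/side2.png

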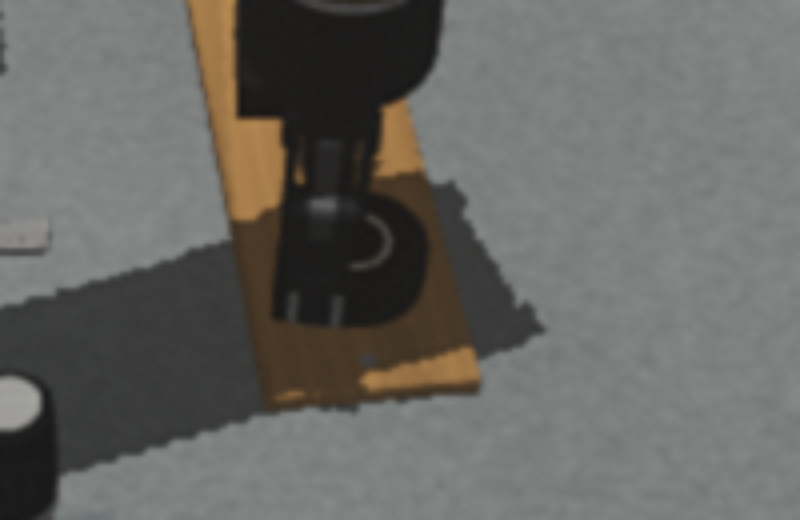

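Both fingers hold the front of the heel at 58.8 mm, with the ring visible at about (395,212) in the side view. Lifting.

Request:
{"fn": "jog_arm", "kwargs": {"steps": [0.05, 0, 0, -0.005, 0, 0.05, 0, 0, -0.015, 0, 0.05, 0, 0, -0.03, 0, 0.05, 0, 0, -0.045, 0, 0.05, 0, 0, -0.06, 0, 0.05, 0, 0, -0.075, 0, 0.05, 0, 0, -0.085, 0, 0.05, 0, 0, -0.09, 0, 0.05, 0, 0, -0.09, 0, 0.05, 0, 0, -0.09, 0]}}

```text
clock: 5.3
position: [0.6263, -0.0611, 0.1177]
ee_rot: [0.987, -0.16, -0.0, 0.0]
ft_force: [-0.5, -1.0, -0.8]
grip_width: 0.689
```

Run:
```python
from h import *
plan(.4444,.167,.118,-6)
p,d=manip.camera("side");cv2.imwrite(f"pics/s3.png",p[:,:,::-1])
```

```text
t 5.3 pos [ 0.6263 -0.0611  0.1177] yaw -18.4 tilt 0.05 F [-0.5 -1.  -0.8] grip 0.689 j7 -2.01
 move tool xyz [-2.446e-01 -1.591e-01 -1.000e-04] twist -0.217
```

View pics/s3.png

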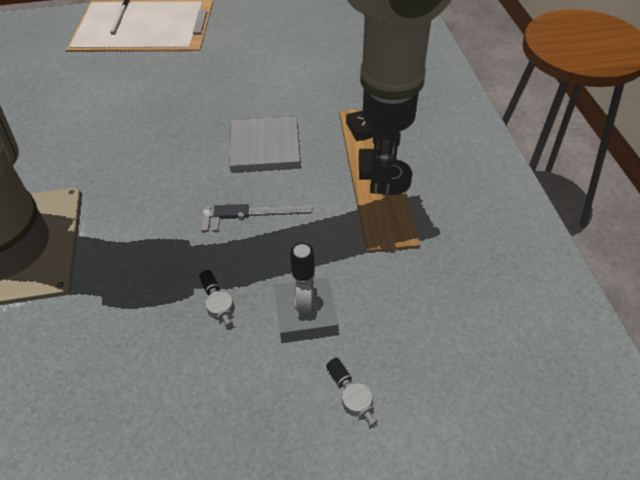

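The heel is held in the fingers at (395,175), lifted level. Next I carry it to the plate.

Request:
{"fn": "jog_arm", "kwargs": {"steps": [0.05, -0.012, -0.008, 0, -0.01, 0.05, -0.042, -0.027, 0, -0.03, 0.05, -0.075, -0.049, 0, -0.06, 0.05, -0.11, -0.072, 0, -0.1, 0.05, -0.145, -0.094, 0, -0.13, 0.05, -0.18, -0.117, 0, -0.16, 0.05, -0.21, -0.137, 0, -0.19, 0.05, -0.232, -0.151, 0, -0.21, 0.05, -0.2446, -0.159, 0, -0.217, 0.05, -0.2446, -0.159, 0, -0.217]}}

```text
clock: 6.35
position: [0.4438, 0.1682, 0.1183]
ee_rot: [0.999, -0.051, 0.0, 0.0]
ft_force: [0.6, 0.3, -0.5]
grip_width: 0.689
```

Run:
```python
from h import *
p,d=manip.camera("side");cv2.imwrite(f"pics/s4.png",cv2.resize(p[60:260,150:400],None,fx=3,fy=3)[:,:,::-1])
p,d=manip.camera("top");cv2.imwrite(f"pics/t4.png",cv2.resize(p[180:380,80:330],None,fx=3,fy=3)[:,:,::-1])
plan(.4444,.167,.0395,-6)
```

```text
t 6.45 pos [0.4454 0.1661 0.1182] yaw -6.05 tilt 0.03 F [ 0.3  0.2 -0.9] grip 0.687 j7 -2.23
 move tool xyz [-0.0012 -0.0008  0.0787] twist -0.001
```

View pics/s4.png

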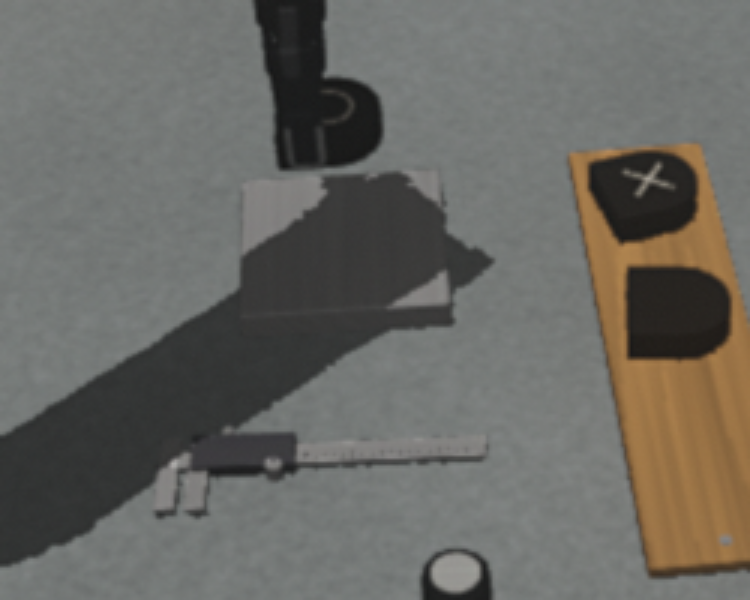

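View pics/t4.png

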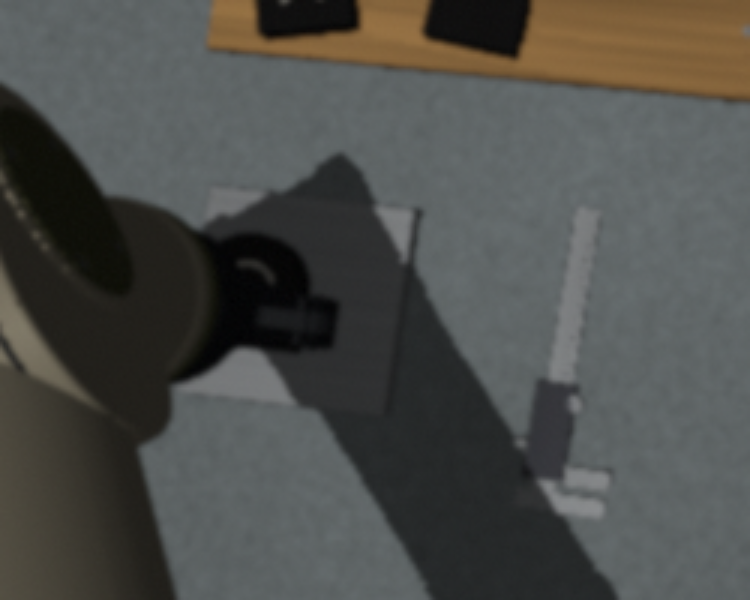

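The heel hangs above the plate, ring up. Lowering.

Request:
{"fn": "jog_arm", "kwargs": {"steps": [0.05, -0.001, -0.001, 0.01, 0, 0.05, -0.001, -0.001, 0.025, 0, 0.05, -0.001, -0.001, 0.04, 0, 0.05, -0.001, -0.001, 0.053, 0, 0.05, -0.001, -0.001, 0.062, 0, 0.05, -0.001, -0.001, 0.069, 0, 0.05, -0.001, -0.001, 0.074, 0, 0.05, -0.001, -0.001, 0.076, 0, 0.05, -0.001, -0.001, 0.078, 0, 0.05, -0.001, -0.001, 0.079, 0]}}

```text
clock: 7.45
position: [0.4441, 0.1681, 0.0394]
ee_rot: [0.999, -0.052, 0.0, -0.0]
ft_force: [0.3, -0.6, -0.4]
grip_width: 0.692
```

Request:
{"fn": "jog_arm", "kwargs": {"steps": [0.05, 0, 0, 0, 0, 0.05, 0, 0, 0, 0, 0.05, 0, 0, 0.0005, 0, 0.05, 0, 0, 0.0005, 0, 0.05, 0, 0, 0.001, 0, 0.05, 0, 0, 0.001, 0, 0.05, 0, 0, 0.001, 0, 0.05, 0, 0, 0.001, 0, 0.05, 0, 0, 0.001, 0, 0.05, 0, 0, 0.001, 0]}}

```text
clock: 8.45
position: [0.4439, 0.1681, 0.0388]
ee_rot: [0.999, -0.052, 0.0, 0.0]
ft_force: [-3.9, -2.8, 7.8]
grip_width: 0.69
```

Contact is felt (7.8 N), so I'm releasing and backing off upward.

Request:
{"fn": "jog_arm", "kwargs": {"steps": [0.06, 0, 0, 0, 0, 0.064, 0, 0, 0, 0, 0.07, 0, 0, 0, 0, 0.085, 0, 0, 0, 0, 0.085, 0, 0, 0, 0, 0.085, 0, 0, 0, 0, 0.085, 0, 0, -0.01, 0, 0.085, 0, 0, -0.03, 0, 0.085, 0, 0, -0.06, 0, 0.085, 0, 0, -0.09, 0]}}

```text
clock: 9.45
position: [0.4435, 0.1682, 0.1299]
ee_rot: [0.999, -0.052, -0.0, -0.0]
ft_force: [0.9, -0.1, 1.3]
grip_width: 0.996
```

Run:
```python
from h import *
plan(.471,-.2215,.23,-20)
```

```text
t 9.45 pos [0.4435 0.1682 0.1299] yaw -5.94 tilt 0.02 F [ 0.9 -0.1  1.3] grip 0.996 j7 -2.22
 move tool xyz [ 0.0676  0.3848 -0.1002] twist 0.245
```

Request:
{"fn": "jog_arm", "kwargs": {"steps": [0.085, 0, 0, -0.03, 0, 0.085, 0.007, 0.04, -0.06, -0.05, 0.085, 0.014, 0.08, -0.09, -0.11, 0.085, 0.022, 0.125, -0.1, -0.18, 0.085, 0.031, 0.175, -0.1, -0.25, 0.085, 0.039, 0.225, -0.1, -0.32, 0.085, 0.048, 0.275, -0.1, -0.38, 0.085, 0.057, 0.325, -0.1, -0.43, 0.085, 0.065, 0.37, -0.1, -0.453, 0.085, 0.0676, 0.3848, -0.1, -0.453]}}

```text
clock: 10.45
position: [0.47, -0.227, 0.2288]
ee_rot: [0.985, 0.171, -0.0, 0.001]
ft_force: [0.2, 0.0, -0.3]
grip_width: 0.998
```

Run:
```python
from h import *
for n in("top","side"):
    p,d=manip.camera(n); cv2.imwrite(f"pics/{n}5.png",p[:,:,::-1]); np.savez(f"pics/{n}5.npz",p=p,d=d)
    P=cloud(n,d); b=(140,235,222,325) if n=="top" else (225,90,305,175)
    q=P[b[1]:b[3],b[0]:b[2]].reshape(-1,3); 
    h=q[(q[:,2]>.037)&(q[:,2]<.047)];pl=q[(q[:,2]>.017)&(q[:,2]<.023)]
    print(n,"heel",cv2.minAreaRect((h[:,:2]*1000).astype(np.float32)),np.median(h[:,2]),"plate",cv2.minAreaRect((pl[:,:2]*1000).astype(np.float32)))
    # ring
    ctr=proj(n,[.456,.166,.042])[0]; x0,y0=(ctr-25).astype(int); g=cv2.cvtColor(p,cv2.COLOR_RGB2GRAY)[y0:y0+50,x0:x0+50]
    uv=np.stack(np.meshgrid(np.arange(50)+x0,np.arange(50)+y0),-1).reshape(-1,2)
    W=ray(n,uv,.042)[:,:2]; r=np.hypot(*(W-[.456,.166]).T); gg=g.reshape(-1)
    s=(gg>70)&(r<.022); wt=gg[s].astype(float)-60
    print("  ring pts",s.sum(),"circle ctr",cv2.minEnclosingCircle((W[s]*1000).astype(np.float32)), (W[s]*wt[:,None]).sum(0)/wt.sum())
plan(.471,-.2215,.138,20)
```

```text
top heel ((455.787353515625, 166.93536376953125), (60.6517448425293, 61.86576461791992), 84.19374084472656) 0.04195934512585902 plate ((455.9670715332031, 165.95736694335938), (130.53639221191406, 129.75375366210938), 84.05921173095703)
  ring pts 133 circle ctr ((455.2281799316406, 166.54476928710938), 16.904855728149414) [0.45513104 0.16636466]
side heel ((436.122314453125, 167.40213012695312), (63.713008880615234, 18.62176513671875), 84.52948760986328) 0.0399374081746416 plate ((420.4161682128906, 167.497802734375), (132.48629760742188, 56.593223571777344), 85.51305389404297)
  ring pts 17 circle ctr ((457.99969482421875, 165.63613891601562), 18.66266632080078) [0.44239691 0.16526629]
t 10.55 pos [ 0.4705 -0.224   0.2286] yaw 19.74 tilt 0.0 F [ 0.1  1.  -0.3] grip 0.997 j7 -0.9
 move tool xyz [ 0.0013 -0.0022  0.0906] twist -0.005
```

View pics/top5.png

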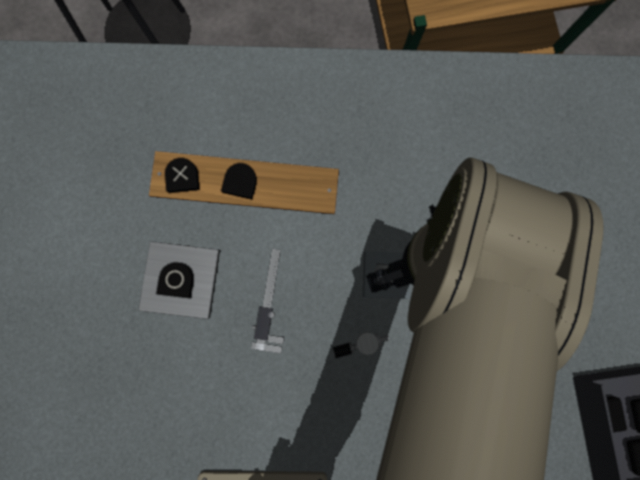

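View pics/side5.png

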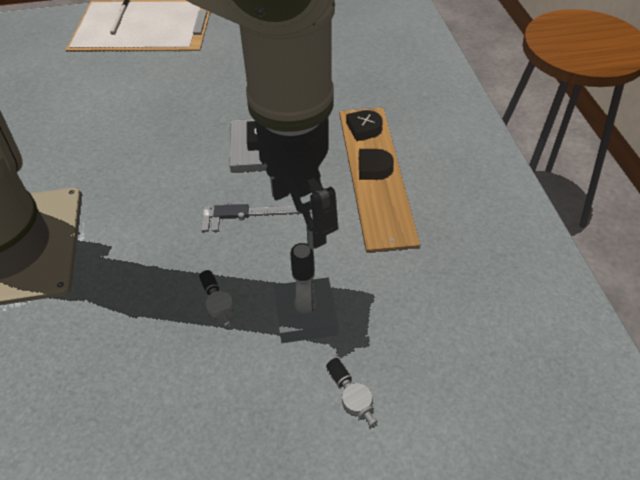

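The heel sits mid-plate, ring at (175,279) in the top view, within about 1 mm of the plate centre. The open fingers stand above the gauge. Descending to the handle.

Request:
{"fn": "jog_arm", "kwargs": {"steps": [0.085, 0.0015, -0.0015, 0.01, 0, 0.085, 0.0015, -0.0015, 0.025, 0, 0.085, 0.0015, -0.0015, 0.045, 0, 0.085, 0.0015, -0.0015, 0.06, 0, 0.085, 0.0015, -0.0015, 0.075, 0, 0.085, 0.0015, -0.0015, 0.085, 0, 0.085, 0.0015, -0.0015, 0.092, 0, 0.085, 0.0015, -0.0015, 0.0945, 0, 0.085, 0.0015, -0.0015, 0.0945, 0, 0.085, 0.0015, -0.0015, 0.0945, 0]}}

```text
clock: 11.55
position: [0.4723, -0.2198, 0.1344]
ee_rot: [0.985, 0.174, 0.0, 0.0]
ft_force: [0.3, -0.0, 0.6]
grip_width: 0.997
```

Run:
```python
from h import *
plan(.4713,-.222,.134,19.7)
p,d=manip.camera("side");cv2.imwrite(f"pics/s6.png",cv2.resize(p[150:350,200:450],None,fx=3,fy=3)[:,:,::-1])
```

```text
t 11.55 pos [ 0.4723 -0.2198  0.1344] yaw 19.99 tilt 0.05 F [ 0.3 -0.   0.6] grip 0.997 j7 -0.93
 move tool xyz [-0.0017  0.0018  0.0004] twist 0.005
```

View pics/s6.png

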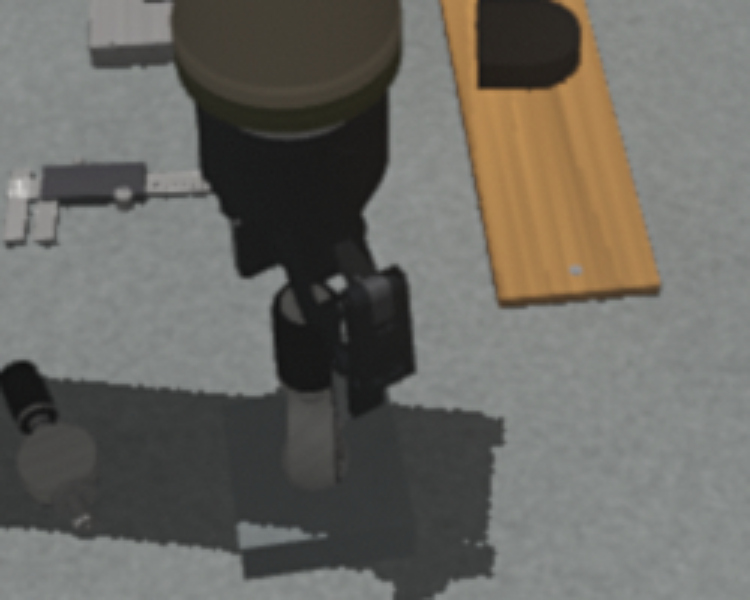

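The handle stands between the open fingers. I correct 2 mm and close.

Request:
{"fn": "jog_arm", "kwargs": {"steps": [0.085, -0.0015, 0.0015, 0, 0, 0.06, -0.0015, 0.0015, 0, 0, 0.02, -0.0015, 0.0015, 0, 0, 0.02, -0.0015, 0.0015, 0, 0, 0.02, -0.0015, 0.0015, 0, 0, 0.02, -0.0015, 0.0015, 0, 0, 0.02, -0.0015, 0.0015, 0, 0, 0.02, -0.0015, 0.0015, 0, 0, 0.02, -0.0015, 0.0015, 0, 0, 0.02, -0.0015, 0.0015, 0, 0], "grip_force": 60}}

```text
clock: 12.6
position: [0.4712, -0.2218, 0.134]
ee_rot: [0.985, 0.173, 0.0, 0.0]
ft_force: [1.1, -1.1, 3.4]
grip_width: 0.347
```

Request:
{"fn": "jog_arm", "kwargs": {"steps": [0.02, 0, 0, 0, 0, 0.02, 0, 0, -0.002, 0, 0.02, 0, 0, -0.005, 0, 0.02, 0, 0, -0.01, 0, 0.02, 0, 0, -0.016, 0, 0.02, 0, 0, -0.024, 0, 0.02, 0, 0, -0.032, 0, 0.02, 0, 0, -0.042, 0, 0.02, 0, 0, -0.05, 0, 0.02, 0, 0, -0.05, 0]}}

```text
clock: 13.6
position: [0.4718, -0.222, 0.1854]
ee_rot: [0.985, 0.174, 0.001, 0.001]
ft_force: [-0.8, 0.3, -3.4]
grip_width: 0.349
```

Run:
```python
from h import *
plan(.4713,-.222,.234,19.7)
p,d=manip.camera("side");cv2.imwrite(f"pics/s7.png",cv2.resize(p[150:350,200:450],None,fx=3,fy=3)[:,:,::-1])
```

```text
t 13.6 pos [ 0.4718 -0.222   0.1854] yaw 19.98 tilt 0.14 F [-0.8  0.3 -3.4] grip 0.349 j7 -0.91
 move tool xyz [-0.0004 -0.     -0.0486] twist 0.005
```

View pics/s7.png

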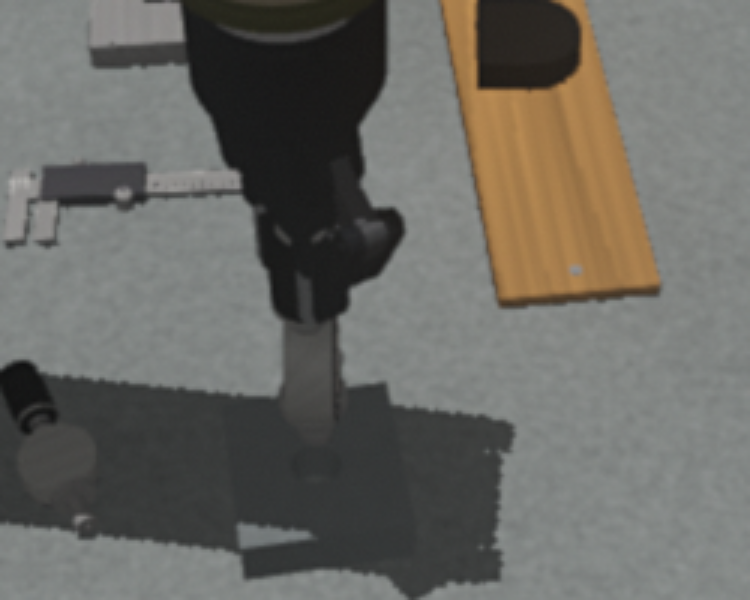

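The gauge hangs free (3.4 N, its weight) and upright, above the hole at (315,462) in the crop. Carrying it to the plate.

Request:
{"fn": "jog_arm", "kwargs": {"steps": [0.02, 0, 0, -0.01, 0, 0.02, 0.004, -0.012, -0.03, 0, 0.02, 0.014, -0.043, -0.035, 0, 0.02, 0.027, -0.085, -0.035, 0, 0.02, 0.041, -0.13, -0.035, 0, 0.02, 0.056, -0.176, -0.035, 0, 0.02, 0.07, -0.222, -0.035, 0, 0.02, 0.085, -0.268, -0.035, 0, 0.02, 0.098, -0.31, -0.035, 0, 0.02, 0.108, -0.342, -0.035, 0]}}

```text
clock: 14.65
position: [0.455, 0.1396, 0.2194]
ee_rot: [0.985, 0.175, 0.0, -0.0]
ft_force: [1.1, -0.5, -3.4]
grip_width: 0.35
```

Request:
{"fn": "jog_arm", "kwargs": {"steps": [0.02, 0.006, -0.017, 0, 0, 0.02, 0.009, -0.026, 0, 0, 0.02, 0.0096, -0.029, 0, 0, 0.02, 0.0096, -0.029, 0, 0, 0.02, 0.0096, -0.029, 0, 0, 0.02, 0.0096, -0.029, 0, 0, 0.02, 0.0096, -0.029, 0, 0, 0.02, 0.0096, -0.029, 0, 0, 0.02, 0.0096, -0.029, 0, 0, 0.02, 0.0096, -0.029, 0, 0]}}

```text
clock: 15.65
position: [0.4548, 0.1671, 0.2188]
ee_rot: [0.985, 0.174, 0.0, 0.0]
ft_force: [1.0, 0.2, -2.7]
grip_width: 0.35
```

Run:
```python
from h import *
for n in("top","side"):
    p,d=manip.camera(n);c=proj(n,[.456,.166,.06])[0].astype(int);print(n,c);np.savez(f"pics/{n}8.npz",p=p,d=d)
    x0,y0=max(c[0]-60,0),max(c[1]-75,0);cv2.imwrite(f"pics/{n}8.png",cv2.resize(p[y0:y0+120,x0:x0+130],None,fx=5,fy=5,interpolation=cv2.INTER_CUBIC)[:,:,::-1]);print(x0,y0)
plan(.4555,.1667,.1855,19.7)
```

```text
top [171 278]
111 203
side [261 121]
201 46
t 15.75 pos [0.4548 0.1672 0.2188] yaw 19.99 tilt 0.01 F [ 1.2  0.3 -3.9] grip 0.35 j7 -1.71
 move tool xyz [0.0005 0.0007 0.0333] twist 0.005
```

View pics/top8.png

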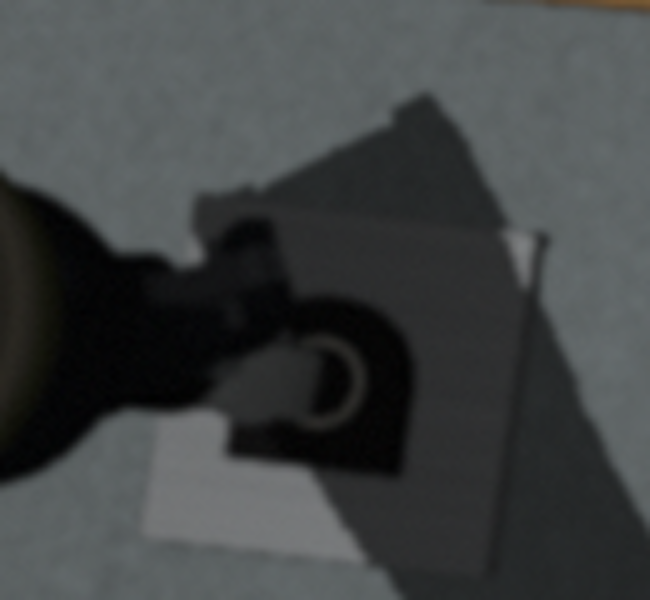

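View pics/side8.png

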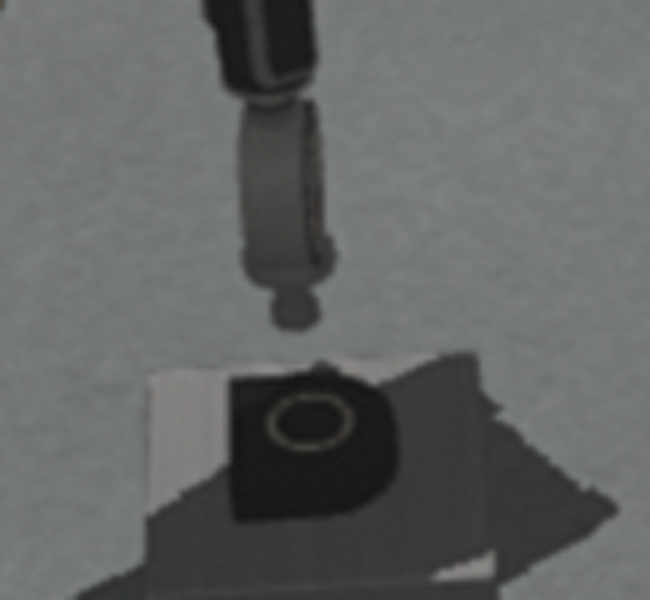

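The gauge hangs upright above the ring: foot at crop (296,310), ring at (311,422) in the side view. I measure the foot's offset and the tilt from the silhouette.

Run:
```python
from h import *
f=np.load("pics/side8.npz");P=cloud("side",f["d"]);p=f["p"];g=cv2.cvtColor(p,cv2.COLOR_RGB2GRAY).astype(float)
o=manip.get_obs();x,y,z=o["position"]
m=(P[...,2]>.065)&(abs(P[...,0]-x)<.06)&(abs(P[...,1]-y)<.06)&(f["d"]>0)
for h in(0,.01,.024,.05,.087,.095,.1,.12,.14):
    uv=proj("side",[x,y,z-.128+h])[0]; print("axis h",h,uv.round(1))
for r in range(58,116,3):
    u=np.nonzero(m[r,235:285])[0]+235
    if len(u): print(r,u.min(),u.max(),(u.min()+u.max())/2, np.median(P[r,u],0).round(3))
# ring centre in side
c=proj("side",[.4555,.1667,.042])[0];x0,y0=(c-15).astype(int)
s=p[y0:y0+30,x0:x0+30];gs=cv2.cvtColor(s,cv2.COLOR_RGB2GRAY)
uv=np.stack(np.meshgrid(np.arange(30)+x0,np.arange(30)+y0),-1).reshape(-1,2);W=ray("side",uv,.042)[:,:2]
r=np.hypot(*(W-[.4555,.1667]).T);sel=(r<.020)&(gs.reshape(-1)>45)
e=cv2.fitEllipse(uv[sel].astype(np.float32));print("ring side",sel.sum(),e,ray("side",[e[0]],.042))
f=np.load("pics/top5.npz");p=f["p"]
c=proj("top",[.4555,.1667,.042])[0];x0,y0=(c-15).astype(int);gs=cv2.cvtColor(p[y0:y0+30,x0:x0+30],cv2.COLOR_RGB2GRAY)
uv=np.stack(np.meshgrid(np.arange(30)+x0,np.arange(30)+y0),-1).reshape(-1,2);W=ray("top",uv,.042)[:,:2]
r=np.hypot(*(W-[.4555,.1667]).T);sel=(r<.020)&(gs.reshape(-1)>60)
e=cv2.fitEllipse(uv[sel].astype(np.float32));print("ring top",sel.sum(),e,ray("top",[e[0]],.042))
```

```text
axis h 0 [259.3 108.3]
axis h 0.01 [258.8 103.8]
axis h 0.024 [258.   97.5]
axis h 0.05 [256.6  85.4]
axis h 0.087 [254.6  67.3]
axis h 0.095 [254.1  63.2]
axis h 0.1 [253.8  60.7]
axis h 0.12 [252.6  50.2]
axis h 0.14 [251.4  39.5]
58 245 264 254.5 [0.455 0.143 0.21 ]
61 245 263 254.0 [0.454 0.151 0.2  ]
64 246 261 253.5 [0.453 0.155 0.193]
67 250 263 256.5 [0.458 0.162 0.182]
70 249 264 256.5 [0.457 0.162 0.176]
73 249 264 256.5 [0.457 0.157 0.173]
76 249 265 257.0 [0.457 0.153 0.17 ]
79 249 265 257.0 [0.456 0.149 0.167]
82 249 265 257.0 [0.455 0.146 0.163]
85 249 265 257.0 [0.454 0.143 0.159]
88 249 265 257.0 [0.454 0.141 0.155]
91 249 265 257.0 [0.453 0.139 0.15 ]
94 250 267 258.5 [0.455 0.14  0.143]
97 249 267 258.0 [0.454 0.142 0.134]
100 250 267 258.5 [0.455 0.155 0.118]
103 253 262 257.5 [0.452 0.152 0.115]
106 255 264 259.5 [0.455 0.163 0.099]
109 255 264 259.5 [0.455 0.159 0.096]
112 259 260 259.5 [0.454 0.158 0.09 ]
ring side 53 ((262.5356750488281, 129.9188232421875), (10.244742393493652, 16.15383529663086), 84.24748992919922) [[0.45613254 0.16477733 0.042     ]]
ring top 154 ((174.14892578125, 279.00286865234375), (16.554256439208984, 17.2238826751709), 48.14854049682617) [[0.45517174 0.16673882 0.042     ]]
```

Foot and handle silhouettes lie on the TCP axis to within 0.3 mm, so there is no visible tilt. The ring centre averages (0.4556, 0.1658) over the two views. Lowering to just above the heel.

Request:
{"fn": "jog_arm", "kwargs": {"steps": [0.02, 0.0003, 0.0016, 0.005, 0, 0.02, 0.0003, 0.0016, 0.013, 0, 0.02, 0.0003, 0.0016, 0.022, 0, 0.02, 0.0003, 0.0016, 0.03, 0, 0.02, 0.0003, 0.0016, 0.036, 0, 0.02, 0.0003, 0.0016, 0.04, 0, 0.02, 0.0003, 0.0016, 0.042, 0, 0.02, 0.0003, 0.0016, 0.042, 0, 0.02, 0.0003, 0.0016, 0.042, 0, 0.02, 0.0003, 0.0016, 0.042, 0], "grip_force": 70}}

```text
clock: 16.75
position: [0.4558, 0.1659, 0.1771]
ee_rot: [0.985, 0.173, 0.0, 0.0]
ft_force: [-0.4, -0.3, -2.8]
grip_width: 0.347
```

Run:
```python
from h import *
plan(.4556,.1658,.172,19.99)
for n in("top","side"):
    p,d=manip.camera(n);c=proj(n,[.456,.166,.05])[0].astype(int);np.savez(f"pics/{n}9.npz",p=p,d=d)
    x0,y0=c[0]-40,c[1]-50;cv2.imwrite(f"pics/{n}9.png",cv2.resize(p[y0:y0+75,x0:x0+80],None,fx=8,fy=8,interpolation=cv2.INTER_CUBIC)[:,:,::-1]);print(x0,y0)
```

```text
t 16.75 pos [0.4558 0.1659 0.1771] yaw 19.98 tilt 0.03 F [-0.4 -0.3 -2.8] grip 0.347 j7 -1.73
 move tool xyz [-0.0002 -0.      0.0051] twist -0.0
133 228
222 76
```

View pics/side9.png

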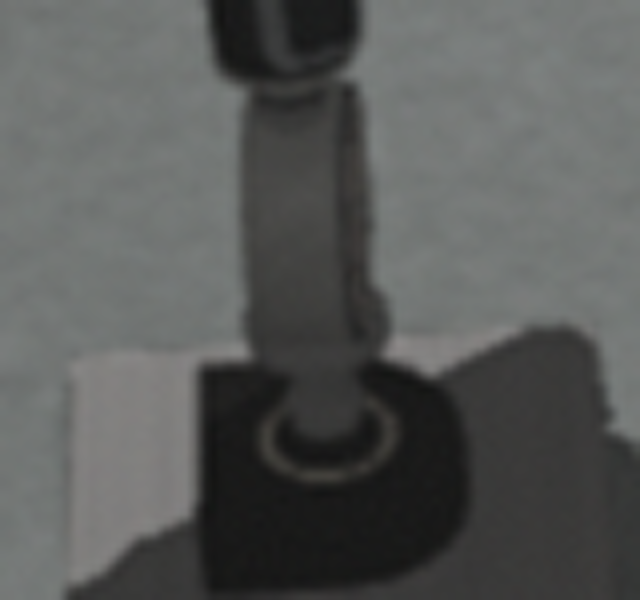

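View pics/top9.png

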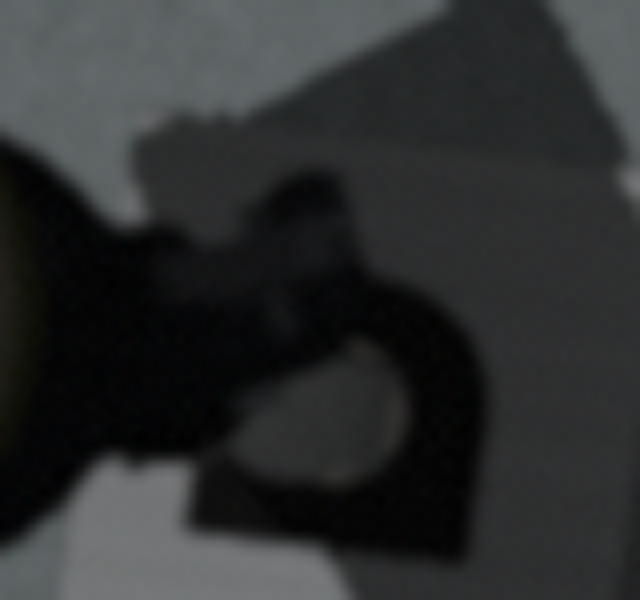

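The foot is about 7 mm above the ring and centred on it in the side view (foot x 325, ring x 329, at 8x scale). Lowering slowly to contact.

Request:
{"fn": "jog_arm", "kwargs": {"steps": [0.02, 0, 0, 0.001, 0, 0.02, 0, 0, 0.002, 0, 0.02, 0, 0, 0.003, 0, 0.02, 0, 0, 0.004, 0, 0.02, 0, 0, 0.005, 0, 0.02, 0, 0, 0.0055, 0, 0.02, 0, 0, 0.006, 0, 0.02, 0, 0, 0.0065, 0, 0.02, 0, 0, 0.007, 0, 0.02, 0, 0, 0.007, 0]}}

```text
clock: 17.85
position: [0.4558, 0.1658, 0.17]
ee_rot: [0.985, 0.174, 0.0, 0.0]
ft_force: [-1.4, -0.4, 0.5]
grip_width: 0.352
```

Request:
{"fn": "jog_arm", "kwargs": {"steps": [0.02, 0, 0, 0.0005, 0, 0.02, 0, 0, 0.0005, 0, 0.02, 0, 0, 0.001, 0, 0.02, 0, 0, 0.001, 0, 0.02, 0, 0, 0.0015, 0, 0.02, 0, 0, 0.0015, 0, 0.02, 0, 0, 0.002, 0, 0.02, 0, 0, 0.002, 0, 0.02, 0, 0, 0.002, 0, 0.02, 0, 0, 0.002, 0]}}

```text
clock: 18.85
position: [0.456, 0.166, 0.1686]
ee_rot: [0.985, 0.174, 0.001, 0.0]
ft_force: [-1.2, -1.7, 6.0]
grip_width: 0.348
```

Run:
```python
from h import *
plan(.4556,.1658,.164,19.99)
for n in("side",):
    p,d=manip.camera(n);c=proj(n,[.456,.166,.05])[0].astype(int);np.savez(f"pics/{n}10.npz",p=p,d=d)
    x0,y0=c[0]-40,c[1]-50;cv2.imwrite(f"pics/{n}10.png",cv2.resize(p[y0:y0+75,x0:x0+80],None,fx=8,fy=8,interpolation=cv2.INTER_CUBIC)[:,:,::-1]);print(x0,y0)
```

```text
t 18.85 pos [0.456  0.166  0.1686] yaw 19.99 tilt 0.07 F [-1.2 -1.7  6. ] grip 0.348 j7 -1.74
 move tool xyz [-0.0005  0.      0.0046] twist -0.0
222 76
```

View pics/side10.png

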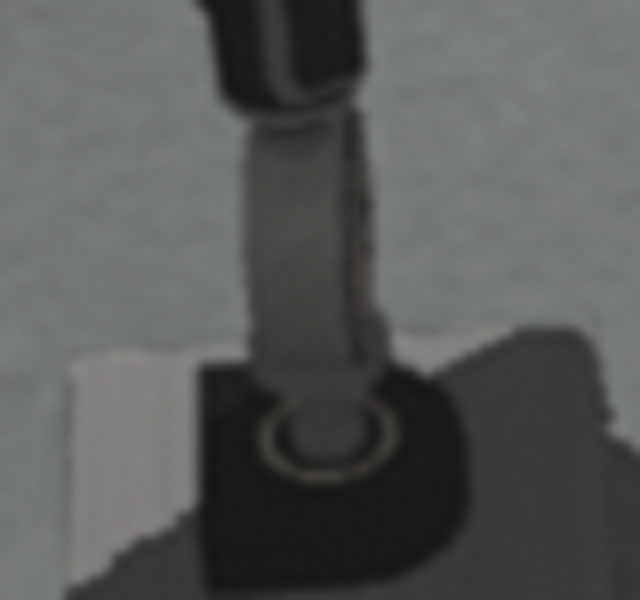

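The foot sits centred in the ring (foot centre about (329,437), ring (329,437)), and the force is at the spring's onset. Pressing on down 4.5 mm.

Request:
{"fn": "jog_arm", "kwargs": {"steps": [0.02, 0, 0, 0.0005, 0, 0.02, 0, 0, 0.001, 0, 0.02, 0, 0, 0.0015, 0, 0.02, 0, 0, 0.002, 0, 0.02, 0, 0, 0.0025, 0, 0.02, 0, 0, 0.003, 0, 0.02, 0, 0, 0.0035, 0, 0.02, 0, 0, 0.004, 0, 0.02, 0, 0, 0.0045, 0, 0.02, 0, 0, 0.0045, 0]}}

```text
clock: 19.9
position: [0.4561, 0.166, 0.1642]
ee_rot: [0.985, 0.173, 0.001, 0.0]
ft_force: [-2.5, -1.0, 8.9]
grip_width: 0.345
```

Run:
```python
from h import *
F=[]
for n in("side","top","side"):
    p,d=manip.camera(n);F.append(manip.get_obs()["ft_force"]);c=proj(n,[.456,.166,.08])[0].astype(int);np.savez(f"pics/{n}11.npz",p=p,d=d)
    x0,y0=c[0]-40,c[1]-50;cv2.imwrite(f"pics/{n}11.png",cv2.resize(p[y0:y0+75,x0:x0+80],None,fx=8,fy=8,interpolation=cv2.INTER_CUBIC)[:,:,::-1]);print(x0,y0)
print(np.round(F,1))
plan(.4556,.1658,.164,19.99)
for k in ("8","9","10","11"):
    f=np.load(f"pics/side{k}.npz");g=cv2.cvtColor(f["p"],cv2.COLOR_RGB2GRAY);u=slice(252,257)
    print(k,g[70:100,u].mean(1).round().astype(int).tolist() if k!="8" else g[45:75,u].mean(1).round().astype(int).tolist())
```

```text
220 63
128 227
220 63
[[-1.3 -0.5  8.3]
 [-1.9 -0.3  8.3]
 [-2.4 -0.8  8.3]]
t 20.05 pos [0.4561 0.166  0.1642] yaw 19.98 tilt 0.08 F [-2.4 -0.8  8.3] grip 0.343 j7 -1.74
 move tool xyz [-0.0005 -0.      0.0002] twist -0.0
8 [35, 37, 37, 38, 39, 39, 41, 42, 43, 43, 44, 43, 43, 44, 46, 48, 53, 52, 40, 39, 62, 60, 45, 44, 54, 57, 61, 68, 70, 70]
9 [47, 48, 47, 47, 47, 46, 45, 44, 44, 42, 42, 41, 40, 35, 30, 35, 56, 66, 59, 59, 63, 66, 69, 70, 71, 71, 72, 72, 74, 73]
10 [31, 38, 45, 47, 46, 45, 43, 42, 42, 42, 41, 41, 41, 39, 38, 38, 36, 32, 28, 36, 59, 71, 65, 65, 70, 73, 72, 73, 75, 75]
11 [28, 28, 29, 36, 44, 45, 43, 42, 43, 42, 41, 40, 41, 40, 38, 36, 37, 35, 34, 30, 28, 38, 58, 70, 71, 72, 72, 72, 74, 75]
```

View pics/side11.png

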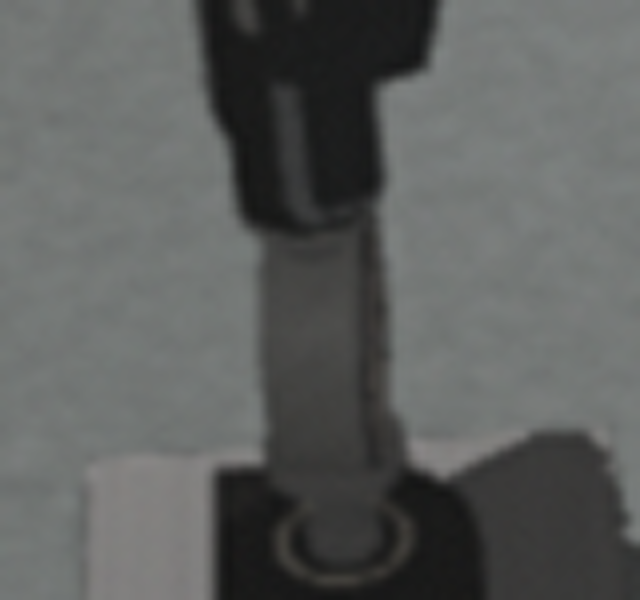

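Reaction force is 8.3 N, against about 8.4 N expected at half travel. From the TCP height, the handle has sunk about 5.5 mm. Adding 0.3 mm, then holding.

Request:
{"fn": "jog_arm", "kwargs": {"steps": [0.02, 0, 0, 0.0003, 0, 0.02, 0, 0, 0.0003, 0, 0.02, 0, 0, 0.0003, 0, 0.02, 0, 0, 0.0003, 0, 0.02, 0, 0, 0.0003, 0, 0.02, 0, 0, 0.0003, 0, 0.02, 0, 0, 0.0003, 0, 0.02, 0, 0, 0.0003, 0, 0.02, 0, 0, 0.0003, 0, 0.02, 0, 0, 0.0003, 0]}}

```text
clock: 21.05
position: [0.4561, 0.166, 0.164]
ee_rot: [0.985, 0.174, 0.001, 0.0]
ft_force: [-2.1, -0.7, 9.2]
grip_width: 0.347
```

Request:
{"fn": "jog_arm", "kwargs": {"steps": [0.02, 0, 0, 0, 0, 0.02, 0, 0, 0, 0, 0.02, 0, 0, 0, 0, 0.02, 0, 0, 0, 0, 0.02, 0, 0, 0, 0, 0.02, 0, 0, 0, 0, 0.02, 0, 0, 0, 0, 0.02, 0, 0, 0, 0, 0.02, 0, 0, 0, 0, 0.02, 0, 0, 0, 0]}}

```text
clock: 22.05
position: [0.4561, 0.166, 0.164]
ee_rot: [0.985, 0.173, 0.001, 0.0]
ft_force: [-2.3, -1.9, 8.0]
grip_width: 0.35
```

Request:
{"fn": "jog_arm", "kwargs": {"steps": [0.02, 0, 0, 0, 0, 0.02, 0, 0, 0, 0, 0.02, 0, 0, 0, 0, 0.02, 0, 0, 0, 0, 0.02, 0, 0, 0, 0, 0.02, 0, 0, 0, 0, 0.02, 0, 0, 0, 0, 0.02, 0, 0, 0, 0, 0.02, 0, 0, 0, 0, 0.02, 0, 0, 0, 0]}}

```text
clock: 23.05
position: [0.4561, 0.166, 0.164]
ee_rot: [0.985, 0.174, 0.001, 0.0]
ft_force: [-2.9, -0.8, 8.8]
grip_width: 0.346
```

Request:
{"fn": "jog_arm", "kwargs": {"steps": [0.02, 0, 0, 0, 0, 0.02, 0, 0, 0, 0, 0.02, 0, 0, 0, 0, 0.02, 0, 0, 0, 0, 0.02, 0, 0, 0, 0, 0.02, 0, 0, 0, 0, 0.02, 0, 0, 0, 0, 0.02, 0, 0, 0, 0, 0.02, 0, 0, 0, 0, 0.02, 0, 0, 0, 0]}}

```text
clock: 24.05
position: [0.4561, 0.166, 0.164]
ee_rot: [0.985, 0.173, 0.001, 0.0]
ft_force: [-0.8, -0.8, 9.0]
grip_width: 0.344
```

Request:
{"fn": "jog_arm", "kwargs": {"steps": [0.02, 0, 0, 0, 0, 0.02, 0, 0, 0, 0, 0.02, 0, 0, 0, 0, 0.02, 0, 0, 0, 0, 0.02, 0, 0, 0, 0, 0.02, 0, 0, 0, 0, 0.02, 0, 0, 0, 0, 0.02, 0, 0, 0, 0, 0.02, 0, 0, 0, 0, 0.02, 0, 0, 0, 0]}}

```text
clock: 25.05
position: [0.4561, 0.166, 0.164]
ee_rot: [0.985, 0.174, 0.001, 0.0]
ft_force: [-1.5, -1.3, 8.1]
grip_width: 0.345
```

Run:
```python
from h import *
plan(.4556,.1658,.164,19.99)
for n in("side",):
    p,d=manip.camera(n);c=proj(n,[.456,.166,.08])[0].astype(int)
    x0,y0=c[0]-40,c[1]-50;cv2.imwrite(f"pics/{n}12.png",cv2.resize(p[y0:y0+75,x0:x0+80],None,fx=8,fy=8,interpolation=cv2.INTER_CUBIC)[:,:,::-1])
```

```text
t 25.05 pos [0.4561 0.166  0.164 ] yaw 19.98 tilt 0.08 F [-1.5 -1.3  8.1] grip 0.345 j7 -1.74
 move tool xyz [-0.0006  0.     -0.    ] twist -0.0
```

View pics/side12.png

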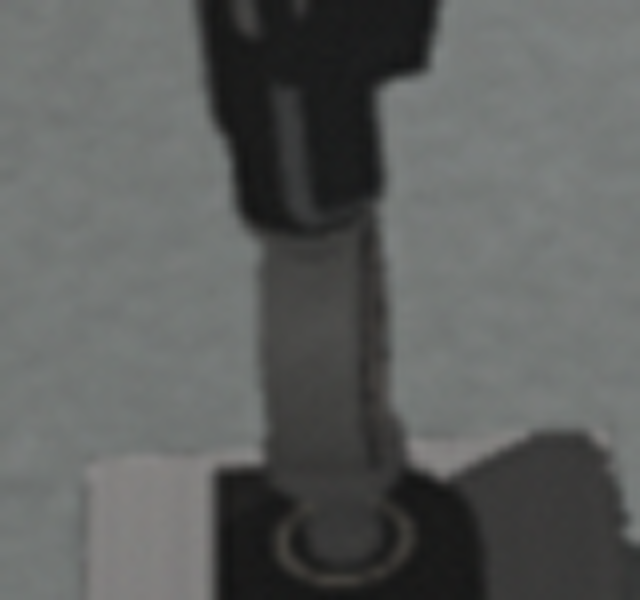

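The gauge stands upright, its foot at (343,535) against the ring at (344,538). It has been steady for over 4 s at about 8.6 N, so I'm handing in.

Run:
```python
from workcell import manip
print(manip.hand_in())
```

```text
the job is handed in; nothing more can be done
None
```

The ringed heel is on the steel plate and the gauge is pressed onto it at about half travel. I handed the job in at about 25 s with the arm still holding the gauge there.

- **Heel:** it lies flat, ring upward, within about 1 mm of the plate's centre, and I let go of it before fetching the gauge.
- **Gauge:** I lifted it out of the stand by its black handle and set it upright in the ring. The last side picture shows the foot centred to within about 1 mm, and the tool was tilted 0.08°.
- **Press and hold:** the arm held still for over 4 s at a TCP height of 0.164 m, with the force on the tool between 8.0 and 9.2 N. About 8.4 N was expected at half travel.

**Less certain checks:**
- **Handle travel:** I worked it out from the tool height (about 5.5 to 6 mm sunk) and from the force. I could not read the dark groove on the stem at this picture resolution.
- **Ring position:** the two cameras differed by about 2 mm, within their calibration, so I used the average, and the side view at contact agreed with it.
- **Sideways force:** a small side force of 1 to 3 N remained during the hold.

I did not touch the other two heels or the calliper. They looked unmoved in the last full pictures, taken before I lifted the gauge.

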